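Index the dividing table by one notch

TASK

The brass blank in the small rotary table has to be presented at its next division. Press the red plunger button down to free the table, turn the table anticlockwise (seen from above) to the very next notch of the dividing plate, neither backwards nor past it, and let the plunger spring fully up so that it is locked in that notch; then take the fingers away. Only push with the fingertips: leave the blank standing in its jaws and do not disturb, pick up or carry any of the things lying around the stand.

Things in the scene. Friction and masses are not known exactly. Their poses are not given: they have to be found in the camera images.
- stand: Fixed dividing stand: green round foot 256 dia, pedestal, and a bright steel dividing plate about 280 dia (underside 34, top 44 above the bench) whose rim has 8 radial notches, 12 wide, one every 45 deg. Origin: centre of its underside on the bench, on the table's vertical turning axis; z up.
- next_notch (a point): Fixed point: the top edge of the notch to turn to, 126 from the axis and 44 above the bench, 45 deg anticlockwise (seen from above) from the button's starting direction.
- turntable (a joint): Angle (rad) of the dark steel rotary table, 208 dia, face 66 above the bench, four steel jaws up to 94. Grows anticlockwise seen from above; about 0 at the start, 0.785 at the next notch; play in a notch about +-0.012. It takes 0.3 to 0.5 N m to turn and stays where it is left. A grey arm on it reaches over the plate to 175 from the axis and carries the plunger.
- front_cheek (a point): Middle of the top edge of the leading one of two upright yellow cheek plates on the arm, one on each side of the button along the turning direction: each 7 thick, 46 long radially (127 to 173 from the axis), top 110 above the bench, clear gap 52, button in the middle. A fingertip between them can press the button and push this cheek to swing the table anticlockwise.
- plunger (a joint): How far the spring plunger is pressed (m): 0 up, 0.014 at the stop; 4.5 N at first, 8.7 N at the stop. Up, its key locks in a notch; from 0.010 down the key is below the plate and the table is free. Let go between notches it rises only to about 0.0095, key against the plate's underside, and the table still turns; at a notch it snaps up to 0 and locks.
- button_top (a point): Centre of the flat top of the red mushroom button (34 dia) on the plunger, 150 from the axis; 92 above the bench when up. It moves with the plunger and the table.
- blank: Loose brass cylinder 48 dia, 52 tall, about 0.6 kg, standing on the table's face (66 above the bench) between the four jaws with 2 play. Origin: centre of its underside. It rides round with the table.
- chuck_key: Loose T-shaped steel chuck key lying on the bench, 107 x 100 x 16. Bystander. Origin: centre underneath.
- tool_bit: Loose square steel lathe tool, 120 x 16 x 16, blue end, lying along its x. Bystander. Origin: centre underneath.
- tool_bit2: The same with a red end. Bystander.
- collar: Loose steel ring 56 dia, 22 high, lying flat. Bystander. Origin: centre underneath.
- tin: Loose green tin, 60 dia, 85 high, standing. Bystander. Origin: centre underneath.
- wrench: Loose steel wrench lying on the bench to the robot's left. Bystander.

How it is judged (in metres and radians):
On the way, in this order (a step that is already met when the one before it is completed fails the run):
1. the plunger is pressed clear of the plate while the table still stands at its first notch (value of joint plunger above 0.009 m and value of joint turntable below 0.1 rad), for 0.05 s.
2. the table is turned anticlockwise out of the first notch (value of joint turntable above 0.25 rad), for 0.05 s.
At the end, for the whole second after the job is handed in: The table rests 0.785 rad (one notch, within 0.03) anticlockwise of its start, the plunger is up within 2 mm of its top position, and the blank still stands flat between the jaws (within 6 mm of the axis, 4 mm of its height and 0.05 rad of upright) (value of joint turntable between 0.755 and 0.815 rad and value of joint plunger below 0.002 m and velocity of joint turntable between -0.02 and 0.02 rad/s and z of blank in the frame of stand between 0.062 and 0.07 m and horizontal distance between blank and stand below 0.006 m and angle between blank's own z axis and vertical below 0.05 rad); the robot touches nothing.
It fails at once if the table is turned clockwise by more than 0.12 rad (value of joint turntable below -0.12 rad).
It fails at once if the table is turned more than 0.2 rad past the next notch (value of joint turntable above 0.985 rad).
It fails at once if the blank is lifted more than 12 mm off the table or tipped by more than 0.25 rad (z of blank in the frame of stand above 0.078 m or angle between blank's own z axis and vertical above 0.25 rad).
It fails at once if a bystander is moved by more than 20 mm (distance of any of chuck_key, tool_bit, tool_bit2, collar, tin, wrench from where it was at the start of the episode above 0.02 m).
It also fails if it takes over 48 s, if anything falls off the work surface, if the arm or the gripper's body presses on something with over 40 N, if the wrist force passes 120 N, or if a joint passes its speed limit or range.

ROBOT

A 6-joint arm with a two-finger parallel gripper is mounted at the origin on the work surface. World frame = base frame: x ahead of the robot, y to its left, z up, the work surface at z = 0. Lengths are in m, angles in degrees, forces in N, time in s.
With the tool pointing down it reaches from about 0.325 to 0.85 m from the base axis. Payload 15.5 kg.
Tool frame: the origin (TCP) lies midway between the tips of the shut fingers; the grasp point (between the pads) lies 19 mm behind it; z points along the fingers, y is the line along which they close (so a half turn about z gives the same grasp; the last joint's range is limited). The gripper opens to 91 mm and grips with 3 to 60 N. Pads are 32 mm wide; open, the fingers measure 118 mm over their backs; the gripper's body (76 mm by 178 mm) begins 60 mm behind the grasp point.
Start: joints at [-71.591, 28.281, 77.091, -0, 74.628, -5.472], TCP at [0.253, -0.571, 0.189] pointing down, gripper open.
Joint ranges: [-166.48, 166.48], [-47.26, 123.95], [12.59, 153.08], [-70.14, 250.14], [6.76, 159.57], [-176.63, 176.63]. Speed limits (degrees/s): [108.29, 108.29, 147.25, 172.46, 172.46, 172.46].

INTERFACE

Orientations are given as a 3x3 rotation matrix whose columns are the frame's x, y, z axes.
In Python, from bench import ctrl gives the robot as it stands. The module is installed in compiled form; this text tells all that it offers. Calls block until the motion is done:
- ctrl.goto(position, orientation): joint-space move of the TCP to a pose.
- ctrl.move_l(position, vel=0.15, ori=None, contact_N=None): straight line of the TCP; ori=None keeps the orientation; vel is the mean speed in m/s. With contact_N (N) it stops when the force on the tool has changed by that much, and returns True; else False.
- ctrl.movej(angles): joint-space move.
- ctrl.command_gripper(opening): opening from 0.0 (shut) to 1.0 (fully open); the grip force is fixed at half the most; returns when the fingers have stopped.
- ctrl.sleep(seconds).
- ctrl.ik(position, orientation): joint angles nearest the present ones, or None.
- ctrl.read_camera(name): name is "scene" or "side" or "wrist"; returns the picture (400x640x3 uint8, blue, green, red); there is no depth.
- ctrl.camera_params(name): a dict with "fx", "fy", "cx", "cy" (pixels), "pose" (4x4, takes a point from camera to world coordinates); the wrist camera has in their place "T_tool_cam" (4x4, takes a point from camera to tool coordinates, whose origin is the TCP and whose axes are the flange's). Camera axes: x right, y up, looking along -z (the intrinsics and any distortion apply to the point x, -y, -z); pixel columns grow to the right and rows downward; lengths in m; the calibration is good to about 2 mm. A picture is of the moment at which its call begins: read the wrist's pose just before it. camera_params takes no time and is no camera call.
A pose or a line that the arm cannot do raises ctrl.MotionError and nothing moves.
- ctrl.sign_off(): hands the job in; it is judged then, once.
Readings, each from a call of its own:
- ctrl.current_t(): time.
- ctrl.current_q(): joint angles.
- ctrl.current_dq(): joint speeds.
- ctrl.current_effort(): joint torques, N m.
- ctrl.current_tool_pos(): TCP position.
- ctrl.current_eef_rot(): TCP orientation.
- ctrl.current_contact_force(): force on the tool from outside, world axes, zero at the start.
- ctrl.current_wrist_torque(): the same for the moment, N m.
- ctrl.current_grip_width(): opening from 0.0 (shut) to 1.0 (fully open).
- ctrl.current_grasp_force(): force on a finger pad.
Only numpy, scipy, OpenCV 4.12 (cv2) and the standard library are available. Lean on these libraries where they do the work, as an engineer would, in place of code of your own. Each camera call takes 0.05 s, during which the arm holds its last target. There are 200 camera calls.

## Working session

There is one attempt and no reset: what is moved stays moved. The work goes in short steps, each a Python script; the robot and the scene stay as the last script left them, time stands still between calls to the robot, and variables do not carry over. Pictures are saved under pics/ and viewed, at most 10 in all, crops included, and the job is handed in when it is done.

```bash
mkdir -p pics; cat > h.py <<'E'
import numpy as np, cv2
from bench import ctrl
def ray(P,u,v,T=None):
    if T is None: T=np.array(P["pose"])
    d=np.array([(u-P["cx"])/P["fx"],-(v-P["cy"])/P["fy"],-1.])
    return T[:3,3],T[:3,:3]@d
def onz(P,u,v,z,T=None):
    o,d=ray(P,u,v,T); return o+d*(z-o[2])/d[2]
def tri(r1,r2):
    A=[];b=[]
    for o,d in (r1,r2):
        d=d/np.linalg.norm(d); M=np.eye(3)-np.outer(d,d); A.append(M); b.append(M@o)
    return np.linalg.lstsq(np.vstack(A),np.hstack(b),rcond=None)[0]
def mask(im,c):
    h=cv2.cvtColor(im,cv2.COLOR_BGR2HSV)
    R={'red':[((0,140,70),(8,255,255)),((172,140,70),(180,255,255))],'yellow':[((20,130,90),(35,255,255))]}[c]
    return sum(cv2.inRange(h,*map(np.array,r)) for r in R)
def blobs(m,a=30):
    n,l,s,c=cv2.connectedComponentsWithStats(m)
    return [(s[i].tolist(),c[i].round(1).tolist()) for i in range(1,n) if s[i,4]>a]
E
python3 - <<'E'
from h import *
ims=[]
for n in("scene","side"):
    P=ctrl.camera_params(n); print({k:(np.round(v,3).tolist() if k=="pose" else v) for k,v in P.items()})
    im=ctrl.read_camera(n); cv2.imwrite(f"pics/{n}0.png",im)
    for c in('red','yellow'): print(n,c,blobs(mask(im,c)))
print(ctrl.camera_params("wrist"))
E
```

```text
{'fx': 386.85209926523277, 'fy': 386.85209926523277, 'cx': 321.64375399494685, 'cy': 202.29113077460053, 'pose': [[0.798, -0.366, 0.479, 1.15], [0.603, 0.471, -0.644, -0.822], [0.01, 0.802, 0.597, 0.868], [0.0, 0.0, 0.0, 1.0]]}
scene red [([291, 0, 18, 9, 73], [299.3, 4.4]), ([359, 0, 18, 8, 72], [367.2, 2.7]), ([440, 0, 23, 6, 80], [452.1, 2.0]), ([468, 0, 31, 11, 192], [483.7, 4.4]), ([320, 6, 14, 7, 49], [326.7, 8.7]), ([303, 15, 18, 7, 49], [312.0, 17.8]), ([235, 16, 43, 19, 306], [256.7, 25.9]), ([330, 19, 17, 8, 54], [337.6, 22.3]), ([47, 22, 29, 12, 110], [59.4, 26.0]), ([292, 23, 17, 7, 53], [299.6, 26.2]), ([358, 23, 12, 8, 47], [363.2, 26.7]), ([314, 27, 19, 8, 64], [323.0, 30.4]), ([338, 32, 12, 7, 32], [343.4, 34.6]), ([302, 35, 15, 7, 38], [309.0, 38.1]), ([437, 64, 25, 10, 69], [449.0, 68.4]), ([536, 69, 37, 14, 197], [553.7, 75.4]), ([472, 71, 9, 7, 32], [475.3, 74.1]), ([491, 75, 13, 7, 34], [496.4, 78.3]), ([577, 77, 45, 15, 249], [600.1, 84.4]), ([521, 79, 8, 9, 33], [524.8, 83.4]), ([532, 82, 13, 10, 58], [537.9, 86.3]), ([549, 85, 42, 16, 235], [569.5, 92.9]), ([6
[... 4362 characters left out ...]
.9, 203.3]), ([297, 248, 14, 12, 122], [304.0, 253.3])]
side yellow [([259, 207, 17, 12, 165], [266.7, 212.4]), ([265, 219, 11, 11, 45], [271.3, 223.5]), ([306, 237, 14, 22, 161], [313.3, 247.2]), ([288, 249, 14, 22, 170], [294.4, 259.8])]
{'fx': 303.58600775861345, 'fy': 303.58600775861345, 'cx': 320.20561408304866, 'cy': 200.12316153881102, 'T_tool_cam': array([[-4.42138772e-04,  9.60298963e-01,  2.78972591e-01,
         7.97300533e-02],
       [ 9.99999860e-01,  3.43628644e-04,  4.02019710e-04,
        -1.74509992e-03],
       [ 2.90196137e-04,  2.78972730e-01, -9.60298980e-01,
        -1.95237993e-01],
       [ 0.00000000e+00,  0.00000000e+00,  0.00000000e+00,
         1.00000000e+00]])}
```

View pics/scene0.png

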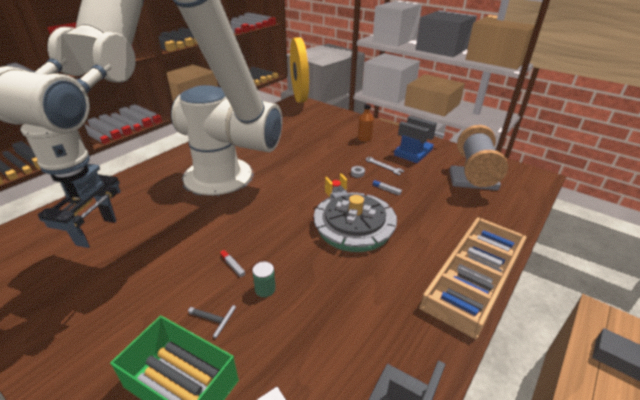

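View pics/side0.png

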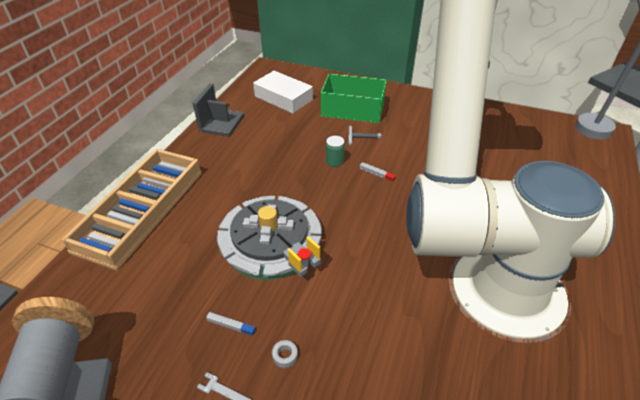

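The scene view shows the stand with its plate at about (355,220), the blank top at (356,198), the red button at (336,182) and the cheeks at (343,180) and (328,185). In the side view the blank top is at (267,212), the button at (304,253) and the cheeks at (313,247) and (294,260). The area around the arm is clear. Next I'll triangulate these, then look from above with the wrist camera.

```bash
python3 - <<'E'
from h import *
S=ctrl.camera_params("scene");D=ctrl.camera_params("side")
f=lambda a,b:tri(ray(S,*a),ray(D,*b))
B=f((335.7,181.9),(304,253.3)); print("btn",B)
for b in((313.3,247.2),(294.4,259.8)):
  for a in((342.9,180.2),(328,185.1)): print("cheek",f(a,b), onz(D,*b,.09))
C=f((356,198.8),(266.7,212.4)); print("blank",C,onz(S,356,198.8,.118),onz(D,266.7,212.4,.118))
# look from above: camera is on tool +x side, tilted; keep present rotation
r=B-C; r[2]=0; print(np.linalg.norm(r), np.degrees(np.arctan2(r[1],r[0])))
R=ctrl.current_eef_rot(); print(np.round(R,3))
M=(B+C)/2; 
T=np.array(ctrl.camera_params("wrist")["T_tool_cam"])
# choose position so that optical axis hits M at z .09, TCP height .30
R=np.array([[1.,0,0],[0,-1,0],[0,0,-1]])
d=R@(-T[:3,2]); o=R@T[:3,3]; z=.25
k=(.09-(z+o[2]))/d[2]; p=np.array([M[0]-o[0]-k*d[0],M[1]-o[1]-k*d[1],z]); print(p)
ctrl.goto(p,R)
q=ctrl.current_tool_pos(),ctrl.current_eef_rot()
im=ctrl.read_camera("wrist"); cv2.imwrite("pics/w1.png",im)
W=np.eye(4);W[:3,:3]=q[1];W[:3,3]=q[0];W=W@T; np.save("W1.npy",W)
for c in('red','yellow'): print(c,[(b,onz(ctrl.camera_params("wrist"),*b[1],.09,W).round(4)) for b in blobs(mask(im,c))])
print(ctrl.current_t())
E
```

```text
btn [0.49256337 0.14597267 0.0912921 ]
cheek [0.49479275 0.14444812 0.10525415] [0.47926115 0.1188401  0.09      ]
cheek [0.47966507 0.11665799 0.08755867] [0.47926115 0.1188401  0.09      ]
cheek [0.50645988 0.17239017 0.09053365] [0.50725495 0.17240799 0.09      ]
cheek [0.49146978 0.14485327 0.07353772] [0.50725495 0.17240799 0.09      ]
blank [0.62605143 0.07377555 0.1168787 ] [0.62581559 0.07183318 0.118     ] [0.62650666 0.0753337  0.118     ]
0.15176128428162783 151.5932296782194
[[ 0.914  0.405 -0.   ]
 [ 0.405 -0.914  0.001]
 [ 0.    -0.001 -1.   ]]
[0.58277611 0.10798029 0.25      ]
red [(([278, 237, 26, 26, 526], [290.7, 249.5]), array([0.4937, 0.147 , 0.09  ]))]
yellow [(([329, 125, 44, 45, 1406], [351.6, 147.5]), array([0.623 , 0.0727, 0.09  ])), (([258, 219, 24, 43, 296], [269.9, 240.3]), array([0.5065, 0.173 , 0.09  ])), (([302, 238, 20, 37, 384], [312.4, 257.5]), array([0.4824, 0.1194, 0.09  ])), (([138, 263, 30, 52, 712], [149.4, 288.8]), array([0.4367, 0.3368, 0.09  ])), (([473, 263, 30, 52, 702], [491.0, 288.3]), array([ 0.437 , -0.1179,  0.09  ])), (([306, 327, 278, 20, 4436], [449.1, 337.9]), array([ 0.3579, -0.0714,  0.09  ]))]
2.825
```

View pics/w1.png

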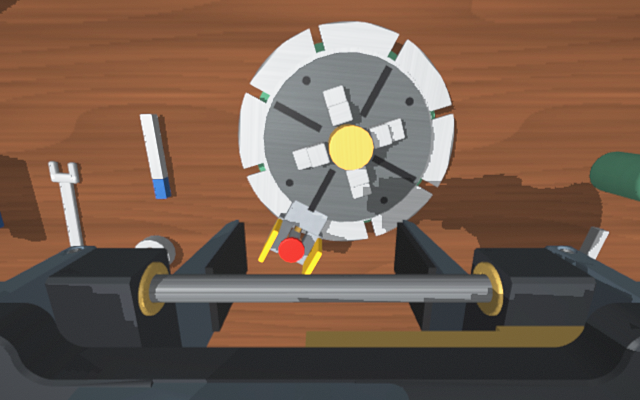

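The wrist view shows the button at (291,249) with the trailing cheek at left (270,240) and the leading cheek at right (312,257). The next notch is at about (372,228), so anticlockwise moves the button to the right. The axis is about (0.626, 0.075), and the button is at radius 0.150 and an angle of 151.6°.

```bash
cat >> h.py <<'E'
C=np.array([.6258,.0748]); th0=np.radians(151.6); r0=.1505
def pose(phi,z):
    a=th0+phi; e=np.array([np.cos(a),np.sin(a),0]); t=np.array([-e[1],e[0],0])
    return np.array([*(C+r0*e[:2]),z]), np.c_[-e,t,[0,0,-1]], t
E
python3 - <<'E'
from h import *
ctrl.command_gripper(0)
p,R,t=pose(0,.16); ctrl.goto(p,R)
p[2]=.104; ctrl.move_l(p,.1)
F0=ctrl.current_contact_force()
p[2]=.084; hit=ctrl.move_l(p,.02,contact_N=2.5)
q=ctrl.current_tool_pos(); print(hit,q,ctrl.current_contact_force()-F0)
if hit:
    zb=min(q[2],.093); p[2]=zb-.0125; ctrl.move_l(p,.02); ctrl.sleep(.2)
    print(ctrl.current_tool_pos(),ctrl.current_contact_force()-F0)
np.save("F0.npy",F0)
print(ctrl.current_grip_width(),ctrl.current_t())
E
```

```text
False [0.49347798 0.146381   0.08410118] [0.48121479 0.33852975 0.16200832]
0.004064321024449625 6.6833
```

```bash
python3 - <<'E'
from h import *
a=[ctrl.read_camera(n) for n in("side","scene","wrist")]
z=lambda im,x,y,w:cv2.resize(im[y:y+w*3//4,x:x+w],(400,300),interpolation=cv2.INTER_CUBIC)
cv2.imwrite("pics/c2.png",np.vstack([np.hstack([z(a[0],245,190,120),z(a[1],280,140,120)]),np.hstack([z(a[2],160,60,320),z(a[0],200,120,240)])]))
E
```

```text
(no output)
```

View pics/c2.png

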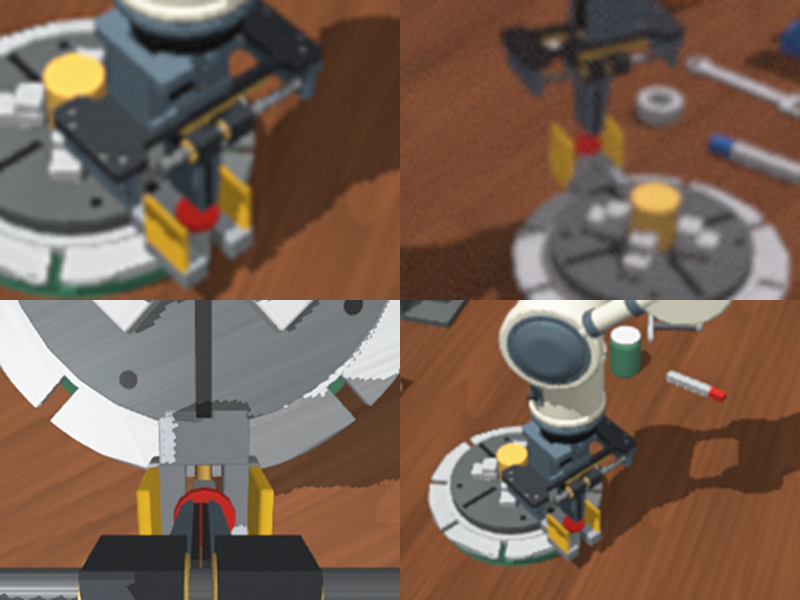

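The fingers stand centred on the button between the cheeks, but no force was seen yet. I'll go on down in small steps while reading the force.

```bash
python3 - <<'E'
from h import *
F0=np.load("F0.npy"); p,R,t=pose(0,.084)
print(ctrl.current_contact_force()-F0,F0, ctrl.current_wrist_torque())
for z in (.082,.080,.0785):
    p[2]=z; h=ctrl.move_l(p,.02,contact_N=12); ctrl.sleep(.1)
    print(h,ctrl.current_tool_pos().round(4),(ctrl.current_contact_force()-F0).round(2))
im=ctrl.read_camera("side"); print(blobs(mask(im,'red')[230:280,280:330],10))
E
```

```text
[ 0.22863562 -0.07219483  0.04816408] [-0.71048062 -0.41102408 -0.57923778] [0.07898169 0.02651684 0.02573438]
False [0.4934 0.1464 0.082 ] [1.03 0.26 0.27]
False [0.4934 0.1464 0.08  ] [1.76 0.45 0.33]
False [0.4934 0.1464 0.0785] [0.89 0.15 1.19]
[([18, 20, 13, 10, 72], [23.2, 24.8])]
```

```bash
python3 - <<'E'
from h import *
q=ctrl.current_tool_pos(); out=[]
def proj(P,X,T):
    c=np.linalg.inv(T)@np.r_[X,1]; return P["cx"]+P["fx"]*c[0]/-c[2],P["cy"]-P["fy"]*c[1]/-c[2]
T=np.eye(4);T[:3,:3]=ctrl.current_eef_rot();T[:3,3]=q
for n,w in(("side",60),("scene",60),("wrist",160)):
    P=ctrl.camera_params(n); im=ctrl.read_camera(n)
    M=T@np.array(P["T_tool_cam"]) if n=="wrist" else np.array(P["pose"])
    s=400/w; u0=proj(P,[*q[:2],.09],M); x,y=int(u0[0]-w/2),int(u0[1]-w*3/8)
    c=cv2.resize(im[y:y+w*3//4,x:x+w],(400,300),interpolation=cv2.INTER_CUBIC)
    for z,col in((q[2],(255,0,0)),(.092,(0,255,0)),(.11,(255,255,0))):
        u=proj(P,[*q[:2],z],M); cv2.drawMarker(c,(int((u[0]-x)*s),int((u[1]-y)*s)),col,0,14,1)
    out.append(c)
out.append(np.zeros_like(c)); cv2.imwrite("pics/c3.png",np.vstack([np.hstack(out[:2]),np.hstack(out[2:])]))
F0=np.load("F0.npy");print((ctrl.current_contact_force()-F0).round(2),ctrl.current_t())
E
```

```text
[1.04 0.9  0.34] 8.0833
```

View pics/c3.png

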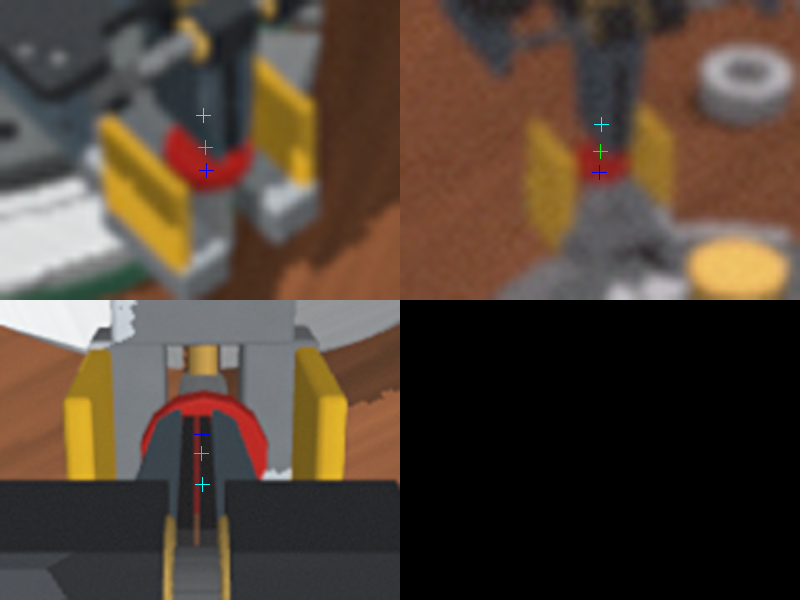

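The side and scene crops show the visible finger ends still at the button top, around z = 0.09. The real contact face therefore lies about 12 mm above the nominal TCP. I'll continue down until I feel force.

```bash
python3 - <<'E'
from h import *
F0=np.load("F0.npy"); p,R,t=pose(0,.084)
f=lambda:(ctrl.current_contact_force()-F0).round(2)
for z in np.arange(.0775,.0555,-.001):
    p[2]=z; h=ctrl.move_l(p,.02,contact_N=15); ctrl.sleep(.1); F=f()
    print(round(z,4),ctrl.current_tool_pos().round(4)[2],F)
    if h or F[2]>7.6: break
im=ctrl.read_camera("side"); print(blobs(mask(im,'red')[230:290,280:330],10),ctrl.current_t())
E
```

```text
0.0775 0.0775 [0.04 0.07 0.47]
0.0765 0.0765 [0.98 0.78 0.42]
0.0755 0.0755 [1.29 0.38 0.98]
0.0745 0.0745 [ 0.46  0.47 -0.38]
0.0735 0.0735 [0.71 0.55 1.27]
0.0725 0.0725 [0.73 0.27 1.01]
0.0715 0.0715 [0.37 0.27 0.98]
0.0705 0.0705 [1.18 0.52 0.8 ]
0.0695 0.0695 [1.16 0.3  0.32]
0.0685 0.0685 [1.47 0.24 0.81]
0.0675 0.0675 [0.37 0.74 0.18]
0.0665 0.0666 [0.08 0.53 5.17]
0.0655 0.0655 [0.18 0.82 4.3 ]
0.0645 0.0645 [0.43 1.47 6.01]
0.0635 0.0635 [0.22 0.57 4.62]
0.0625 0.0625 [-1.16 -0.01  5.43]
0.0615 0.0616 [-0.02  0.33  6.71]
0.0605 0.0606 [ 0.2  -0.13  7.23]
0.0595 0.0596 [-0.68 -1.1   7.28]
0.0585 0.0586 [-0.71  0.29  6.7 ]
0.0575 0.0576 [-0.61  0.37  5.9 ]
0.0565 0.0566 [-0.87  0.63  7.21]
[([18, 25, 8, 7, 17], [21.6, 28.5])] 15.8333
```

Contact came at TCP z = 0.067, and the force curve fits the plunger spring, so it is now pressed about 10.5 mm. I'll press to 12.5 mm and sweep.

```bash
python3 - <<'E'
from h import *
F0=np.load("F0.npy"); p,R,t=pose(0,.0542)
ctrl.move_l(p,.02); ctrl.sleep(.15)
print(ctrl.current_tool_pos().round(4),(ctrl.current_contact_force()-F0).round(2))
for phi in np.arange(.05,.601,.05):
    p,R,t=pose(phi,.0542)
    h=ctrl.move_l(p,.05,ori=R,contact_N=20); F=ctrl.current_contact_force()-F0
    print(round(phi,2),h,"tang %.1f z %.1f"%(F@t,F[2]))
    if h: break
im=ctrl.read_camera("wrist"); cv2.imwrite("pics/w4.png",im[60:300,140:500])
print(ctrl.current_t())
E
```

```text
[0.4935 0.1464 0.0544] [0.4  0.25 7.01]
0.05 False tang 1.1 z 7.5
0.1 False tang 0.3 z 9.3
0.15 False tang 1.2 z 7.5
0.2 False tang 0.8 z 7.3
0.25 False tang 1.4 z 8.8
0.3 False tang 1.1 z 7.8
0.35 False tang 1.0 z 8.4
0.4 False tang 1.2 z 8.0
0.45 False tang 1.7 z 7.9
0.5 False tang 1.3 z 8.6
0.55 False tang 0.9 z 8.4
0.6 False tang 2.0 z 8.3
19.9
```

View pics/w4.png

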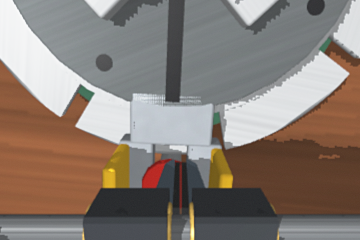

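The table has turned about 0.5 rad. The fingers bear on the leading (right) cheek and the next notch shows just right of the arm at (216,118). Now I'll ease off the button and push the cheek until it locks.

```bash
python3 - <<'E'
from h import *
F0=np.load("F0.npy"); p,R,t=pose(.6,.073); ctrl.move_l(p,.05); ctrl.sleep(.1)
F=ctrl.current_contact_force()-F0; print("lift",F.round(1))
phi=.6; n=0
while phi<.95:
    phi+=.04 if phi<.75 else .012
    p,R,t=pose(phi,.073)
    h=ctrl.move_l(p,.04 if phi<.77 else .015,ori=R,contact_N=14); F=ctrl.current_contact_force()-F0
    print(round(phi,3),h,"tang %.1f z %.1f"%(F@t,F[2]))
    if h or abs(F@t)>9: break
im=ctrl.read_camera("wrist"); cv2.imwrite("pics/w5.png",im[60:300,140:500])
print(ctrl.current_t())
E
```

```text
lift [ 0.9 -0.1  0.3]
0.64 False tang -0.2 z -0.7
0.68 False tang 0.2 z 0.3
0.72 False tang 0.3 z 1.9
0.76 False tang -0.3 z 0.4
0.772 False tang -1.2 z 0.2
0.784 False tang -3.2 z -0.2
0.796 False tang -2.1 z 0.0
0.808 False tang -2.0 z 0.1
0.82 False tang -2.3 z -0.1
0.832 False tang -0.8 z 0.7
0.844 False tang 0.4 z 0.7
0.856 False tang -0.4 z 1.0
0.868 False tang -0.6 z 0.3
0.88 False tang -0.9 z 0.5
0.892 False tang 0.2 z 0.7
0.904 False tang -3.3 z 0.7
0.916 True tang -9.0 z 5.8
25.1833
```

View pics/w5.png

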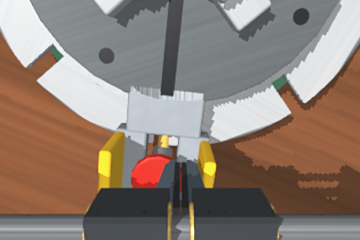

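The push force rose sharply at 0.916, and the neighbouring notches at (48,55) and (283,85) sit roughly either side of the arm, so it looks locked. I'll back off, lift and check from above.

```bash
python3 - <<'E'
from h import *
F0=np.load("F0.npy")
p,R,t=pose(.85,.073); ctrl.move_l(p,.04); print((ctrl.current_contact_force()-F0).round(1))
p[2]=.15; ctrl.move_l(p,.12)
p,R,_=pose(.81,.25); p[:2]+=R[:2,0]*-.02; ctrl.goto(p,R)
T=np.eye(4);T[:3,:3]=ctrl.current_eef_rot();T[:3,3]=ctrl.current_tool_pos()
im=ctrl.read_camera("wrist"); P=ctrl.camera_params("wrist"); T=T@np.array(P["T_tool_cam"])
for b in blobs(mask(im,'red')): 
    X=onz(P,*b[1],.092,T); v=X[:2]-C; print("wrist red",b,X.round(4),np.linalg.norm(v),np.arctan2(v[1],v[0])%6.2832-th0)
S=ctrl.camera_params("scene");D=ctrl.camera_params("side"); a=ctrl.read_camera("scene");d=ctrl.read_camera("side")
A=[b[1] for b in blobs(mask(a,'red'),20) if 300<b[1][0]<370 and 170<b[1][1]<260]
B=[b[1] for b in blobs(mask(d,'red'),20) if 270<b[1][0]<380 and 200<b[1][1]<300]
print(A,B)
for u in A:
  for w in B:
    X=tri(ray(S,*u),ray(D,*w)); v=X[:2]-C; print(X.round(4),np.linalg.norm(v),np.arctan2(v[1],v[0])%6.2832-th0)
cv2.imwrite("pics/w6.png",im); cv2.imwrite("pics/s6.png",cv2.resize(d[170:290,220:380],(640,480)))
print(ctrl.current_t())
E
```

```text
[ 0.6 -0.2  0.4]
wrist red ([306, 150, 28, 30, 647], [319.3, 164.7]) [0.4819 0.0312 0.092 ] 0.15037411962671318 0.7901041751359026
wrist red ([488, 264, 21, 10, 110], [496.6, 270.2]) [ 0.4217 -0.2303  0.092 ] 0.36707613327576843 1.477008114379644
[] [[324.3, 220.8]]
26.975
```

View pics/w6.png

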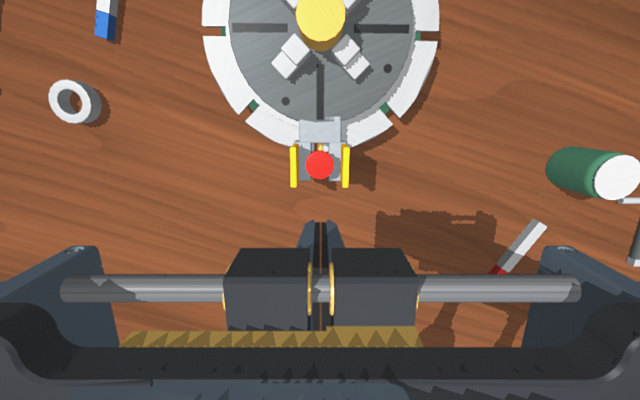

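View pics/s6.png

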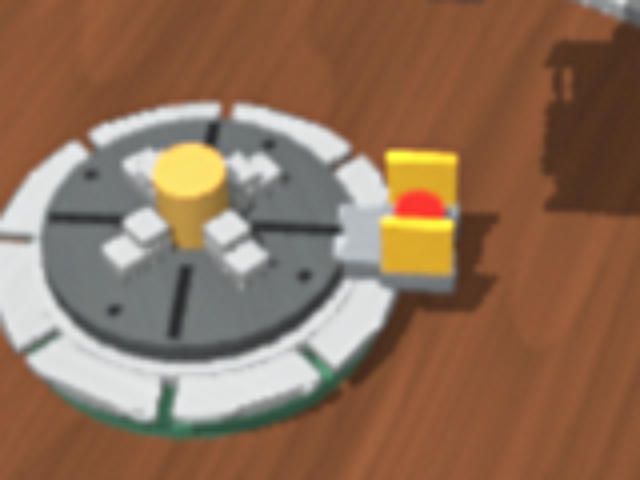

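The wrist view shows the button at (319,165), at 0.790 rad, with the blank standing and the arm in line with a notch. One more wrist position will check the button's height, and then I'll hand in.

```bash
python3 - <<'E'
from h import *
P=ctrl.camera_params("wrist")
def see(lo):
    T=np.eye(4);T[:3,:3]=ctrl.current_eef_rot();T[:3,3]=ctrl.current_tool_pos()
    im=ctrl.read_camera("wrist"); T=T@np.array(P["T_tool_cam"])
    # largest compact red blob
    b=max((b for b in blobs(mask(im,'red'),200)),key=lambda b:b[0][4]); print(b)
    return ray(P,*b[1],T)
p,R,t=pose(.81,.25); p[:2]-=R[:2,0]*.02
rs=[]
for s in(-.09,.09):
    ctrl.move_l(p+s*t,.2,ori=R); ctrl.sleep(.1); rs.append(see(0))
X=tri(*rs); v=X[:2]-C; print(X.round(4),np.arctan2(v[1],v[0])%6.2832-th0,ctrl.current_t())
if X[2]>.0885: ctrl.sign_off(); print("signed")
E
```

```text
([381, 151, 29, 29, 653], [394.5, 164.6])
([230, 150, 29, 30, 654], [244.1, 164.4])
[0.4813 0.0312 0.0881] 0.7888659146700898 28.925
```

The height reads 0.088 ± 0.003. That suggests the plunger is up (a stuck one would be 0.0825), but I'll confirm with a light touch below the 4.5 N preload.

```bash
python3 - <<'E'
from h import *
p,R,t=pose(.789,.12); ctrl.goto(p,R)
p[2]=.074; ctrl.move_l(p,.1); ctrl.sleep(.1); F0=ctrl.current_contact_force()
p[2]=.0605; h=ctrl.move_l(p,.015,contact_N=3)
z=ctrl.current_tool_pos()[2]; print(h,z,ctrl.current_contact_force()-F0)
p[2]=.16; ctrl.move_l(p,.12); ctrl.sleep(.3); print(ctrl.current_t())
if h and z>.0645: ctrl.sign_off(); print("signed")
E
```

```text
True 0.06618616968386995 [0.17708898 0.53597329 3.38077461]
32.125
the job is handed in; nothing more can be done
signed
```

I turned the table one notch anticlockwise (measured 0.79 rad), confirmed by touch that the plunger is fully up and locked, took the fingers clear, and handed the job in at about 32 s; no verdict was shown.

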